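# Sort a mixed pile of paint containers back onto stock

## Task

Four different containers have come back to the paint counter in one mixed pile. Take the pile apart and put every container back into stock: stand it upright and centred on top of the single container of its own kind and size that is standing in its cardboard stock tray. Set them down rather than dropping them, tip nothing over, and leave the stock containers, the tape roll and the tin opener where they are.

Things in the scene. Friction and masses are not known exactly. Their poses are not given: they have to be found in the camera images.
- pile_tin_mid (a point): To be moved. Large round lever-lid paint tin, steel with a white label band, 68 mm in diameter and 78 mm tall, about 0.36 kg; at the start it stands on the counter, at the bottom of the mixed pile. The point is its centre, half-way up (39 mm above its flat underside); z is its upright axis. Loose.
- pile_pot_mid (a point): To be moved. Square white plastic pot with a round grey screw cap: body 54 x 54 mm and 42 mm tall, its sides along its own x and y axes, cap 50 mm in diameter and 14 mm tall on top of it, 56 mm tall in all, about 0.13 kg; at the start it stands on the large tin of the mixed pile. The point is its centre, half-way up (28 mm above its flat underside); z is its upright axis. Loose.
- pile_tinlet_mid (a point): To be moved. Small round steel tin with a white label band, 46 mm in diameter and 42 mm tall, about 0.09 kg; at the start it stands on the square pot's cap in the mixed pile. The point is its centre, half-way up (21 mm above its flat underside); z is its upright axis. Loose.
- pile_jar_mid (a point): To be moved. Smallest container: slim round white plastic jar with a grey screw cap, 34 mm in diameter and 38 mm tall over all, about 0.04 kg; at the start it stands on the small tin, at the top of the mixed pile. The point is its centre, half-way up (19 mm above its flat underside); z is its upright axis. Loose.
- stock_tin_mid (a point): Target, stays where it is. The single stock piece standing by itself in a low brown cardboard stock tray (104 mm square, floor 3 mm thick, rim 12 mm high, fixed to the counter; counter top at height 0), the same as the large round lever-lid paint tin of the pile in shape, size and mass; its flat top is 81 mm above the counter. The point is its centre, half-way up; z is its upright axis. Loose, so a knock shifts it.
- stock_pot_mid (a point): Target, stays where it is. The single stock piece standing by itself in a low brown cardboard stock tray (104 mm square, floor 3 mm thick, rim 12 mm high, fixed to the counter; counter top at height 0), the same as the square white plastic pot with a round grey screw cap of the pile in shape, size and mass; its flat top is 59 mm above the counter. The point is its centre, half-way up; z is its upright axis. Loose, so a knock shifts it.
- stock_tinlet_mid (a point): Target, stays where it is. The single stock piece standing by itself in a low brown cardboard stock tray (104 mm square, floor 3 mm thick, rim 12 mm high, fixed to the counter; counter top at height 0), the same as the small round steel tin with a white label band of the pile in shape, size and mass; its flat top is 45 mm above the counter. The point is its centre, half-way up; z is its upright axis. Loose, so a knock shifts it.
- stock_jar_mid (a point): Target, stays where it is. The single stock piece standing by itself in a low brown cardboard stock tray (104 mm square, floor 3 mm thick, rim 12 mm high, fixed to the counter; counter top at height 0), the same as the smallest container of the pile in shape, size and mass; its flat top is 41 mm above the counter. The point is its centre, half-way up; z is its upright axis. Loose, so a knock shifts it.
- tape: Bystander: roll of masking tape lying flat on the counter, 96 mm in diameter, 76 mm hole, 24 mm tall. Origin at the centre of its underside.
- opener: Bystander: flat steel tin opener lying on the counter, 8 mm thick, about 140 mm long along its x axis (ring handle at -x, blade at +x). Origin near its middle, at counter level.
Things that resemble listed ones, but are neither listed nor needed, are in the scene too. What is shaped like the part that bears pile_tin_mid but red is not meant. What is shaped like the part that bears pile_pot_mid but orange is not meant.

How it is judged:
By the outcome, as a careful person would: the job done as asked, in the order asked, and still so for the second after the job is handed in, with the robot touching nothing.
It also fails if it takes over 136 s, if anything falls off the work surface, if the arm or the gripper's body presses on something with over 40 N, if the wrist force passes 120 N, or if a joint passes its speed limit or range.

## Robot

A 6-joint arm with a two-finger parallel gripper is mounted at the origin on the work surface. World frame = base frame: x ahead of the robot, y to its left, z up, the work surface at z = 0. Lengths are in mm, angles in rad, forces in N, time in s.
With the tool pointing down it reaches from about 400 to 925 mm from the base axis. Payload 12.5 kg.
Tool frame: the origin (TCP) lies midway between the tips of the shut fingers; the grasp point (between the pads) lies 19 mm behind it; z points along the fingers, y is the line along which they close (so a half turn about z gives the same grasp; the last joint's range is limited). The gripper opens to 95 mm and grips with 3 to 60 N. Pads are 20 mm wide; open, the fingers measure 119 mm over their backs; the gripper's body (75 mm by 180 mm) begins 59 mm behind the grasp point.
Start: joints at [-1.25, 0.491, 1.559, -0, 1.092, -0.106], TCP at [258.749, -568.943, 214.661] pointing down, gripper open.
Joint ranges: [-3.1, 3.1], [-0.84, 2.19], [0.05, 2.79], [-1.13, 4.28], [0.06, 2.93], [-2.69, 2.69]. Speed limits (rad/s): [2.22, 2.22, 2.79, 3.14, 3.14, 3.14].

## Interface

Orientations are given as [roll, pitch, yaw] about the fixed x, y, z axes, in that order (R = Rz(yaw) Ry(pitch) Rx(roll)).
In Python, from cell import readout, eyes, env gives the robot as it stands.
- The arm moves only by the tool move_arm, never from a script. Its argument "plan" is a list of rows, each a list of 3 entries, a list of its own where there are three numbers: the turn, a rotation vector about the tool's x, y, z in degrees, then the shift along the tool's x, y, z in m, then the gripper command: -1 is shut, 1 is fully open, values between are in proportion. In form: [[[ax, ay, az], [x, y, z], jaw], ...]. A call has 1 to 5 rows; each row is the pose to reach, as a shift and turn from the pose commanded when the call began, along the tool's axes at that moment; what a row does not reach only later rows make up. A row lasts 1/8 s, in which the tool goes at most 62.5 mm and 10.7 degrees, less where a joint would pass 70% of its speed; a pose out of reach is approached as far as the arm can. A call with a gripper value outside its range is refused whole. The fingers move at their own pace and stop on an object; the grip force is fixed at half the most. Time passes only in rows, so rows that repeat a pose let the fingers close. It gives the time, the measured TCP pose, the force, the opening and the grip force at its end, in the units of the state.
- readout.state(): the state, without advancing time (a new reading comes with each control period).
- eyes.read_camera(name): name is "scene" or "top" or "wrist"; returns a dict with "img" (400x640x3 uint8, red, green, blue), "K" (3x3 intrinsics, pixels), "dist" ([k1, k2, p1, p2, k3] as OpenCV has them; the pictures are not rectified), "extrinsics" (4x4, takes a point from camera to world coordinates). Camera axes: x right, y up, looking along -z (the intrinsics and any distortion apply to the point x, -y, -z); pixel columns grow to the right and rows downward; lengths in mm; the calibration is good to about 2 mm. A picture is of the moment at which its call begins. There is no depth.
- env.job_done(): hands the job in; it is judged then, once.
Trained networks look in a picture, given as the dict that the camera call returned (one of the last four; its "shot" number tells which), for a name from the list of things; names that differ only in an ending like _2 or _b are one class to them, and where a whole thing is asked for, a point or a joint stands for the part that bears it (a point fixed in the world has none). Each returns a list of dicts, best first, with "score" (0 to 1); they miss things now and then, are a little off and sometimes report something else, mostly with a low value. They report only what shows in the picture. A call takes as long as a camera call. They do not tell look-alikes from the thing itself.
- eyes.cut_out(picture, name): "mask" (400x640 bool, what is visible of it) and "uv" ([column, row] in pixels, amid what is visible of it).
The state is a dict: "t": time; "joints": joint angles; "qvel": joint speeds; "tau": joint torques, N m; "eef_pos": TCP position; "tcp_rot": TCP orientation; "ft_force": force on the tool from outside, world axes, zero at the start; "moment": the same for the moment, N m; "opening": opening from 0.0 (shut) to 1.0 (fully open); "grip_force": force on a finger pad.
Only numpy, scipy, OpenCV 4.12 (cv2) and the standard library are available. Lean on these libraries where they do the work, as an engineer would, in place of code of your own. Each camera call takes 0.05 s, during which the arm holds its last target. There are 200 camera calls.

## Working session

There is one attempt and no reset: what is moved stays moved. The work goes in short steps, Python scripts to look and compute and a tool call to move; the robot and the scene stay as the last step left them, time stands still between calls to the robot, and variables do not carry over. Pictures are saved under pics/ and viewed, at most 15 in all, crops included, and the job is handed in when it is done.

Besides the shell and the picture viewer there is one more tool, called as name(argument=value, ...) on one line, values as JSON. move_arm: Moves the arm, as the interface text tells. Its arguments: {"type":"object","properties":{"plan":{"type":"array","items":{"type":"array"}}},"required":["plan"]}

```bash
mkdir -p pics; cat > h.py <<'E'
import numpy as np, cv2
from cell import readout, eyes, env
def ray(p,uv):
    n=cv2.undistortPoints(np.array([[uv]],float),p["K"],np.array(p["dist"],float))[0,0]
    E=np.array(p["extrinsics"]); d=E[:3,:3]@np.array([n[0],-n[1],-1.]); return E[:3,3],d/np.linalg.norm(d)
def atz(p,uv,z):
    o,d=ray(p,uv); return (o+d*(z-o[2])/d[2])
def proj(p,X):
    E=np.linalg.inv(np.array(p["extrinsics"])); c=(E[:3,:3]@np.atleast_2d(X).T).T+E[:3,3]
    c=c*[1,-1,-1]; return cv2.projectPoints(c.reshape(-1,1,3),np.zeros(3),np.zeros(3),p["K"],np.array(p["dist"],float))[0][:,0]
def save(p,n): cv2.imwrite("pics/"+n,p["img"][:,:,::-1])
E
python3 - <<'E'
from h import *
print(readout.state())
N=["pile_tin_mid","pile_pot_mid","pile_tinlet_mid","pile_jar_mid","stock_tin_mid","tape","opener"]
for c in ["scene","top"]:
    p=eyes.read_camera(c); save(p,c+"0.png"); print(c,np.round(p["extrinsics"],2).tolist(),np.array(p["K"]).round(1).tolist(),p["dist"])
    for n in N:
        for r in eyes.cut_out(p,n):
            m=r["mask"]; ys,xs=np.where(m); print(n,round(r["score"],2),np.round(r["uv"]),m.sum(),(xs.min(),xs.max(),ys.min(),ys.max()))
E
```

```text
{'t': 0.0, 'joints': array([-1.24959528e+00,  4.91562948e-01,  1.55947474e+00, -1.45300001e-05,
        1.09173418e+00, -1.05587745e-01]), 'qvel': array([ 0.00012024, -0.00152689,  0.00033278, -0.00272294,  0.00220642,
        0.00091379]), 'tau': array([-3.53920208e-03, -6.12651086e+01, -2.58190691e+01,  6.90905121e-02,
        4.81812540e-02, -1.16379547e-04]), 'eef_pos': array([ 258.65855547, -568.67223553,  214.05094907]), 'tcp_rot': array([-3.14041865e+00, -1.11464710e-04,  4.26795427e-01]), 'ft_force': array([-0.13720553,  0.11479764, -0.7515912 ]), 'moment': array([0.02070599, 0.03717889, 0.03142921]), 'grip_force': 0.0, 'opening': 0.9988647542943269}
scene [[0.83, -0.35, 0.43, 975.43], [0.56, 0.49, -0.67, -651.64], [0.02, 0.79, 0.61, 792.19], [0.0, 0.0, 0.0, 1.0]] [[438.9, 0.0, 322.1], [0.0, 438.9, 199.2], [0.0, 0.0, 1.0]] [0.00633976 0.         0.         0.         0.        ]
pile_tin_mid 0.95 [312. 170.] 624 (np.int64(302), np.int64(323), np.int64(156), np.int64(187))
pile_tin_mid 0.91 [344. 187.] 467 (np.int64(334), np.int64(355), np.int64(175), np.int64(199))
pile_tin_m
[... 1494 characters left out ...]
nt64(232), np.int64(223), np.int64(251))
pile_tinlet_mid 0.55 [326. 130.] 457 (np.int64(306), np.int64(342), np.int64(123), np.int64(159))
pile_tinlet_mid 0.53 [215. 237.] 141 (np.int64(205), np.int64(223), np.int64(226), np.int64(246))
pile_tinlet_mid 0.23 [223. 240.] 216 (np.int64(209), np.int64(231), np.int64(223), np.int64(250))
pile_jar_mid 0.6 [206. 236.] 262 (np.int64(199), np.int64(217), np.int64(227), np.int64(243))
stock_tin_mid 0.62 [405. 175.] 765 (np.int64(387), np.int64(418), np.int64(161), np.int64(192))
tape 0.86 [329. 156.] 574 (np.int64(305), np.int64(342), np.int64(124), np.int64(160))
opener 0.66 [187. 171.] 273 (np.int64(157), np.int64(208), np.int64(161), np.int64(184))
```

View pics/scene0.png

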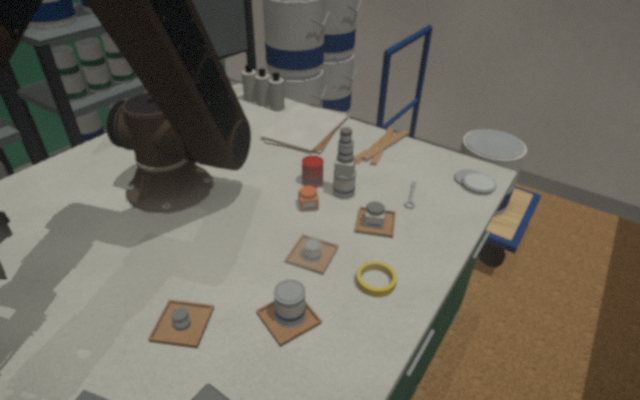

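View pics/top0.png

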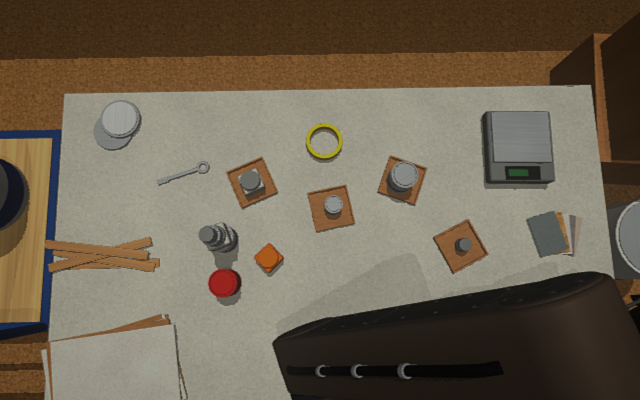

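The scene camera shows the pile at (345,160), with stock trays at about (290,302) tin, (375,216) pot, (312,250) tinlet and (180,320) jar. In the top view the pile's jar is at about (207,235), and the stock tops are at pot (250,181), tinlet (333,205), tin (403,175) and jar (463,243). The red tin and orange pot are decoys.

```bash
cat >> h.py <<'E'
from scipy.spatial.transform import Rotation as Ro
def go(x,y,z,yaw=None):
    "shift in tool axes (m) and turn about tool z (deg) to a world TCP goal, tool down"
    s=readout.state(); R=Ro.from_euler("xyz",s["tcp_rot"]); d=R.inv().apply(np.array([x,y,z])-s["eef_pos"])/1000
    G=Ro.from_euler("xyz",[np.pi,0,s["tcp_rot"][2] if yaw is None else yaw]); t=(R.inv()*G).as_rotvec(degrees=True)
    print("turn",t.round(1),"shift",d.round(4),"yaw",s["tcp_rot"][2].round(3))
E
python3 - <<'E'
from h import *
p=eyes.read_camera("top"); q=eyes.read_camera("scene")
for n,uv,z in [("jar top",(207,235),214),("tinlet stock",(333,205),45),("tin stock",(403,175),81),("pot stock",(250,181),59),("jar stock",(463,243),41),("red",(225,283),78),("orange",(267,258),56)]:
    X=atz(p,uv,z); print(n,X.round(),"in scene",proj(q,X).round())
w=eyes.read_camera("wrist"); E=np.array(w["extrinsics"]); s=readout.state()
R=Ro.from_euler("xyz",s["tcp_rot"]); print("cam in tool",R.inv().apply(E[:3,3]-s["eef_pos"]),(R.inv().as_matrix()@E[:3,:3]).round(3).tolist(),w["K"][0])
go(600,200,420,1.57)
E
```

```text
jar top [439. 283. 214.] in scene [[345. 130.]]
tinlet stock [523.   6.  45.] in scene [[312. 243.]]
tin stock [ 589. -168.   81.] in scene [[290. 290.]]
pot stock [586. 212.  59.] in scene [[375. 206.]]
jar stock [ 420. -318.   41.] in scene [[183. 312.]]
red [336. 269.  78.] in scene [[311. 162.]]
orange [394. 171.  56.] in scene [[308. 190.]]
cam in tool [  73.46787266   -0.41205236 -169.25817555] [[0.001, 0.965, 0.263], [1.0, -0.001, 0.0], [0.0, 0.263, -0.965]] [283.62579434   0.         319.24737481]
turn [  0.    0.  -65.5] shift [ 0.6289 -0.5587 -0.2054] yaw 0.427
```

```bash
cat >> h.py <<'E'
def plan(wps,step=250,ang=48):
    "chain of calls: each wp (x,y,z,yaw); prints the turn/shift for each call"
    s=readout.state(); P=np.array(s["eef_pos"]); R=Ro.from_euler("xyz",s["tcp_rot"])
    for x,y,z,yaw in wps:
        T=np.array([x,y,z],float); G=Ro.from_euler("xyz",[np.pi,0,yaw]); rv=(R.inv()*G).as_rotvec(degrees=True)
        n=int(max(1,np.ceil(np.linalg.norm(T-P)/step),np.ceil(np.linalg.norm(rv)/ang)))
        d=(T-P)/n
        for i in range(n):
            print("turn",(rv/n).round(1).tolist(),"shift",(R.inv().apply(d)/1000).round(4).tolist()); R=R*Ro.from_rotvec(rv/n,degrees=True)
        P=T
E
python3 - <<'E'
from h import *
plan([(570,-100,360,1.2),(460,270,330,2.2)])
E
```

```text
turn [0.0, 0.0, -14.8] shift [0.1591, -0.0993, -0.0485]
turn [0.0, 0.0, -14.8] shift [0.1792, -0.0555, -0.0485]
turn [0.0, 0.0, -14.8] shift [0.1874, -0.008, -0.0485]
turn [0.0, 0.0, -28.6] shift [0.1525, -0.1183, 0.015]
turn [0.0, 0.0, -28.6] shift [0.1905, -0.0307, 0.015]
```

move_arm(plan=[[[0,0,-3],[0.04,-0.025,-0.012],1],[[0,0,-7],[0.08,-0.05,-0.024],1],[[0,0,-11],[0.12,-0.075,-0.036],1],[[0,0,-15],[0.16,-0.1,-0.0485],1]])

```text
t: 1.45
eef_pos: [363.7, -410.4, 263.6]
tcp_rot: [3.141, -0.0, 0.691]
ft_force: [-0.3, -0.2, 0.5]
opening: 0.999
grip_force: 0.0
```

move_arm(plan=[[[0,0,-4],[0.045,-0.014,-0.012],1],[[0,0,-7],[0.09,-0.028,-0.024],1],[[0,0,-11],[0.135,-0.041,-0.036],1],[[0,0,-15],[0.18,-0.055,-0.0485],1]])

```text
t: 1.95
eef_pos: [467.7, -253.5, 312.2]
tcp_rot: [3.141, 0.0, 0.953]
ft_force: [0.4, -0.4, -0.1]
opening: 1.0
grip_force: 0.0
```

move_arm(plan=[[[0,0,-4],[0.047,-0.002,-0.012],1],[[0,0,-7],[0.094,-0.004,-0.024],1],[[0,0,-11],[0.14,-0.006,-0.036],1],[[0,0,-15],[0.187,-0.008,-0.0485],1]])

```text
t: 2.45
eef_pos: [569.9, -96.6, 360.7]
tcp_rot: [3.141, 0.0, 1.214]
ft_force: [-0.4, -0.1, -0.2]
opening: 1.001
grip_force: 0.0
```

move_arm(plan=[[[0,0,-7],[0.038,-0.03,0.004],1],[[0,0,-14],[0.076,-0.06,0.008],1],[[0,0,-21],[0.114,-0.09,0.012],1],[[0,0,-28.5],[0.1525,-0.118,0.015],1]])

```text
t: 2.95
eef_pos: [511.5, 87.6, 345.1]
tcp_rot: [3.141, 0.0, 1.714]
ft_force: [-0.2, 0.1, 0.2]
opening: 1.003
grip_force: 0.0
```

move_arm(plan=[[[0,0,-7],[0.048,-0.008,0.004],1],[[0,0,-14],[0.095,-0.016,0.008],1],[[0,0,-21],[0.143,-0.024,0.012],1],[[0,0,-28.5],[0.19,-0.031,0.015],1],[[0,0,-28.5],[0.19,-0.031,0.015],1]])

```text
t: 3.58
eef_pos: [454.2, 272.3, 329.8]
tcp_rot: [-3.141, -0.0, 2.212]
ft_force: [-0.4, -0.3, -0.4]
opening: 1.003
grip_force: 0.0
```

```bash
python3 - <<'E'
from h import *
w=eyes.read_camera("wrist"); save(w,"w1.png"); s=readout.state(); print(s["t"],s["eef_pos"],s["tcp_rot"])
for n in ["pile_jar_mid","pile_tinlet_mid","pile_pot_mid","pile_tin_mid"]:
    for r in eyes.cut_out(w,n):
        ys,xs=np.where(r["mask"]); print(n,round(r["score"],2),np.round(r["uv"]),(xs.min(),xs.max(),ys.min(),ys.max()))
E
```

```text
3.625 [454.7248369  271.02148608 329.96922225] [-3.14128599e+00  1.31726599e-04  2.20899125e+00]
pile_jar_mid 0.62 [314. 174.] (np.int64(301), np.int64(331), np.int64(158), np.int64(191))
pile_jar_mid 0.45 [342. 314.] (np.int64(323), np.int64(358), np.int64(309), np.int64(318))
pile_tinlet_mid 0.94 [320. 158.] (np.int64(298), np.int64(336), np.int64(148), np.int64(186))
pile_pot_mid 0.71 [255. 194.] (np.int64(237), np.int64(275), np.int64(175), np.int64(212))
pile_pot_mid 0.68 [318. 148.] (np.int64(295), np.int64(342), np.int64(140), np.int64(178))
pile_tin_mid 0.45 [325. 139.] (np.int64(313), np.int64(333), np.int64(136), np.int64(145))
```

View pics/w1.png

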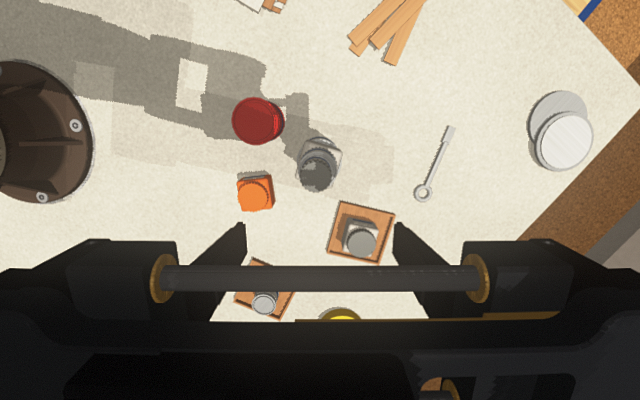

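The wrist view shows the jar's cap on top of the pile at (316,177). The red tin is at (258,120), the orange pot at (255,194), the stock pot at (361,237) and the stock tinlet at (263,302).

```bash
python3 - <<'E'
from h import *
w=eyes.read_camera("wrist")
c=w["img"][110:260,230:410]; cv2.imwrite("pics/w1c.png",cv2.resize(c,None,fx=4,fy=4,interpolation=cv2.INTER_CUBIC)[:,:,::-1])
for n,uv,z in [("jar",(316,177),214),("potstock",(361.5,238),59),("tinlet st",(263.5,303),45),("red",(257,122),78)]: print(n,atz(w,uv,z).round(1))
E
```

```text
jar [442.1 281.6 214. ]
potstock [581.7 217.3  59. ]
tinlet st [522.3   3.4  45. ]
red [340.5 273.8  78. ]
```

View pics/w1c.png

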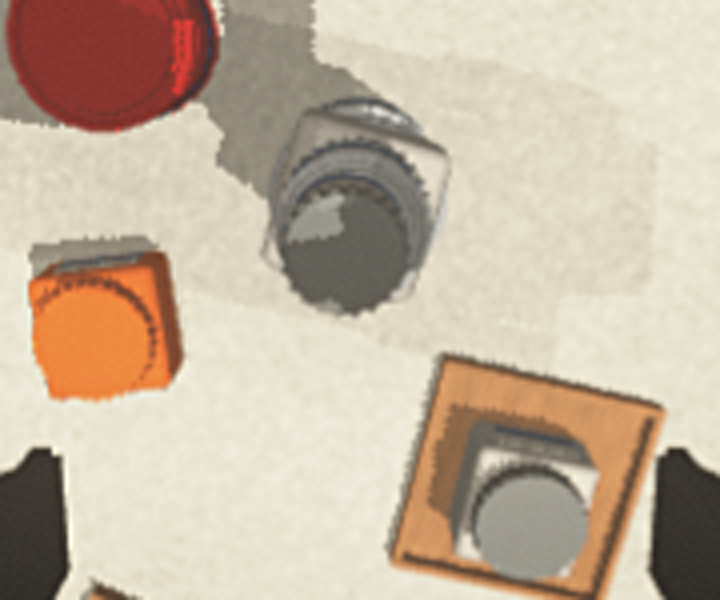

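```bash
python3 - <<'E'
from h import *
w=eyes.read_camera("wrist")
X=atz(w,(316,172),214); print(X, atz(w,(362.8,240.5),59)); s=readout.state(); print(s["eef_pos"])
plan([(X[0],X[1],250,2.21),(X[0],X[1],182,2.21)])
E
```

```text
[439.08273015 285.80396459 214.        ] [586.32661429 215.03974521  59.        ]
[455.65957801 269.24126428 330.22875459]
turn [0.0, 0.0, -0.3] shift [0.0232, -0.0035, 0.0802]
turn [-0.0, 0.0, 0.0] shift [0.0, -0.0, 0.068]
```

move_arm(plan=[[[0,0,0],[0.012,-0.002,0.04],1],[[0,0,0],[0.023,-0.0035,0.08],1],[[0,0,0],[0.023,-0.0035,0.08],1],[[0,0,0],[0.023,-0.0035,0.08],1],[[0,0,0],[0.023,-0.0035,0.08],1]])

```text
t: 4.55
eef_pos: [439.7, 286.4, 251.6]
tcp_rot: [3.139, 0.001, 2.207]
ft_force: [-0.2, -0.5, 0.0]
opening: 0.998
grip_force: 0.0
```

```bash
python3 - <<'E'
from h import *
for i in range(3): s=readout.state(); print(s["t"],s["eef_pos"],s["tcp_rot"][2])
w=eyes.read_camera("wrist"); print(proj(w,[[439,285.8,214]]))
for n in ["pile_jar_mid"]:
    for r in eyes.cut_out(w,n):
        ys,xs=np.where(r["mask"]); print(n,round(r["score"],2),np.round(r["uv"]),(xs.min(),xs.max(),ys.min(),ys.max()))
c=w["img"][100:300,200:440]; cv2.imwrite("pics/w2c.png",cv2.resize(c,None,fx=3,fy=3,interpolation=cv2.INTER_CUBIC)[:,:,::-1])
s=readout.state(); print(s["eef_pos"]); go(439,285.8,182)
E
```

```text
4.55 [439.66127585 286.40868327 251.64177076] 2.2065067438147095
4.55 [439.66127585 286.40868327 251.64177076] 2.2065067438147095
4.55 [439.66127585 286.40868327 251.64177076] 2.2065067438147095
[[318.23016805 219.79969846]]
pile_jar_mid 0.84 [318. 217.] (np.int64(297), np.int64(339), np.int64(190), np.int64(239))
[439.33702603 286.40114493 251.18761981]
turn [0.1 0.  0. ] shift [-0.0003 -0.0008  0.0692] yaw 2.207
```

View pics/w2c.png

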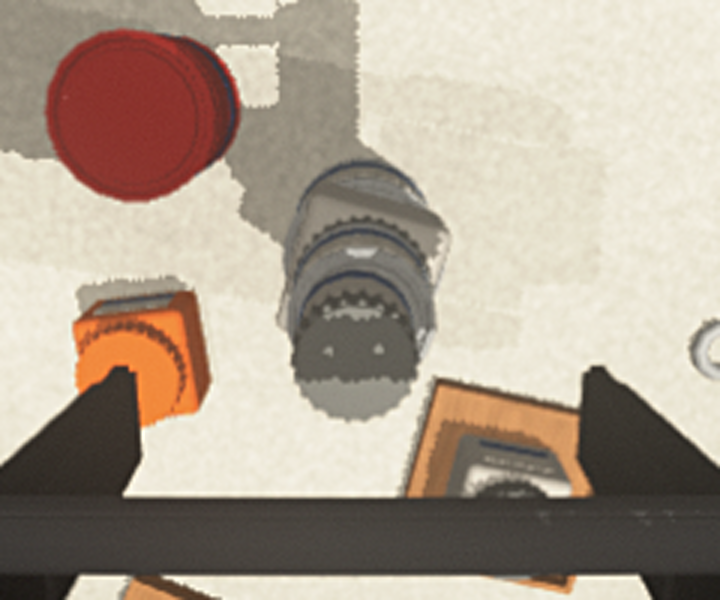

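The jar's cap centre is at (318,218), which matches the predicted (318,220). The fingers straddle it, so I'm descending to grasp.

move_arm(plan=[[[0,0,0],[0,-0.001,0.025],1],[[0,0,0],[0,-0.001,0.05],1],[[0,0,0],[0,-0.001,0.068],1],[[0,0,0],[0,-0.001,0.068],1],[[0,0,0],[0,-0.001,0.068],0]])

```text
t: 5.28
eef_pos: [438.5, 286.1, 183.1]
tcp_rot: [3.14, 0.0, 2.207]
ft_force: [-0.1, 0.2, -0.1]
opening: 0.943
grip_force: 0.0
```

move_arm(plan=[[[0,0,0],[0,0,0],-0.4],[[0,0,0],[0,0,0],-0.6],[[0,0,0],[0,0,0],-1],[[0,0,0],[0,0,0],-1],[[0,0,0],[0,0,0],-1]])

```text
t: 5.9
eef_pos: [438.0, 285.9, 182.1]
tcp_rot: [-3.142, 0.0, 2.207]
ft_force: [0.7, -0.5, 1.0]
opening: 0.425
grip_force: 0.0
```

```bash
python3 - <<'E'
from h import *
s=readout.state(); print(s["eef_pos"],s["opening"],s["grip_force"],s["ft_force"])
plan([(439,286,300,2.21),(560,0,300,1.6),(425,-315,180,1.1)],240,40)
E
```

```text
[437.99672452 285.90302601 182.10036609] 0.4248594272468261 0.0 [ 0.71805483 -0.5158618   0.97300684]
turn [-0.0, 0.0, -0.2] shift [-0.0005, 0.0009, -0.1179]
turn [0.0, -0.0, 17.5] shift [-0.1509, -0.0368, -0.0]
turn [0.0, -0.0, 17.5] shift [-0.1549, 0.0102, 0.0]
turn [-0.0, -0.0, 14.3] shift [-0.1555, -0.0721, 0.06]
turn [-0.0, -0.0, 14.3] shift [-0.1685, -0.0314, 0.06]
```

Keep closing (34/95 = 0.36), then lift.

move_arm(plan=[[[0,0,0],[0,0,0],-1],[[0,0,0],[0,0,0],-1],[[0,0,0],[0,0,0],-1]])

```text
t: 6.28
eef_pos: [438.0, 285.9, 182.1]
tcp_rot: [-3.142, 0.0, 2.207]
ft_force: [0.0, -0.1, 0.3]
opening: 0.353
grip_force: 30.0
```

move_arm(plan=[[[0,0,0],[0,0,-0.01],-1],[[0,0,0],[0,0,-0.035],-1],[[0,0,0],[0,0,-0.065],-1],[[0,0,0],[0,0,-0.095],-1],[[0,0,0],[0,0,-0.118],-1]])

```text
t: 6.9
eef_pos: [438.0, 285.9, 302.1]
tcp_rot: [3.14, 0.0, 2.207]
ft_force: [-0.5, 0.4, 0.8]
opening: 0.355
grip_force: 30.0
```

```bash
python3 - <<'E'
from h import *
w=eyes.read_camera("wrist"); save(w,"w3.png")
print(np.array(w["extrinsics"])[:3,3])
E
```

```text
[393.41000663 345.43917109 471.30203135]
```

View pics/w3.png

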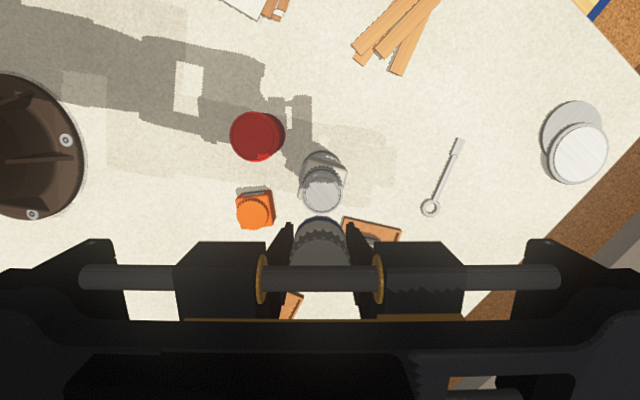

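The jar is held at (320,245). The tinlet is still standing on the pile at (321,190).

```bash
python3 - <<'E'
from h import *
w=eyes.read_camera("wrist"); print(atz(w,(321,190),176))
plan([(560,0,300,1.6),(385,-390,240,1.1)],240,40)
E
```

```text
[439.81557826 288.64103465 176.        ]
turn [0.1, -0.0, 17.4] shift [-0.1512, -0.0362, 0.0013]
turn [0.1, -0.0, 17.4] shift [-0.1551, 0.0106, 0.0014]
turn [-0.0, -0.0, 14.3] shift [-0.1924, -0.0932, 0.03]
turn [-0.0, -0.0, 14.3] shift [-0.2094, -0.0427, 0.03]
```

move_arm(plan=[[[0,0,4],[-0.038,-0.009,0],-1],[[0,0,9],[-0.076,-0.018,0],-1],[[0,0,13],[-0.114,-0.027,0],-1],[[0,0,17.5],[-0.151,-0.036,0],-1]])

```text
t: 7.5
eef_pos: [498.8, 141.8, 299.3]
tcp_rot: [-3.14, -0.0, 1.899]
ft_force: [-0.6, -0.3, -0.2]
opening: 0.352
grip_force: 30.0
```

move_arm(plan=[[[0,0,4],[-0.038,0.003,0],-1],[[0,0,9],[-0.077,0.005,0],-1],[[0,0,13],[-0.116,0.008,0],-1],[[0,0,17.5],[-0.155,0.01,0],-1]])

```text
t: 8.0
eef_pos: [558.7, -1.5, 299.2]
tcp_rot: [-3.14, -0.0, 1.594]
ft_force: [0.6, -0.1, -0.1]
opening: 0.351
grip_force: 30.0
```

move_arm(plan=[[[0,0,3],[-0.038,-0.019,0.006],-1],[[0,0,6],[-0.077,-0.037,0.012],-1],[[0,0,9],[-0.115,-0.056,0.018],-1],[[0,0,12],[-0.154,-0.074,0.024],-1],[[0,0,14.5],[-0.192,-0.093,0.03],-1]])

```text
t: 8.62
eef_pos: [469.5, -195.7, 269.2]
tcp_rot: [-3.141, -0.0, 1.342]
ft_force: [1.1, -1.2, -0.4]
opening: 0.355
grip_force: 30.0
```

move_arm(plan=[[[0,0,3],[-0.042,-0.009,0.006],-1],[[0,0,6],[-0.084,-0.017,0.012],-1],[[0,0,9],[-0.126,-0.026,0.018],-1],[[0,0,12],[-0.168,-0.034,0.024],-1],[[0,0,14.5],[-0.209,-0.043,0.03],-1]])

```text
t: 9.25
eef_pos: [380.4, -389.5, 239.2]
tcp_rot: [-3.141, -0.0, 1.088]
ft_force: [0.3, 0.0, -0.7]
opening: 0.353
grip_force: 30.0
```

move_arm(plan=[[[0,0,0],[0,0,0],-1],[[0,0,0],[0,0,0],-1],[[0,0,0],[0,0,0],-1]])

```text
t: 9.62
eef_pos: [381.8, -387.7, 240.2]
tcp_rot: [3.142, -0.0, 1.091]
ft_force: [-0.4, -0.3, 0.6]
opening: 0.352
grip_force: 30.0
```

```bash
cat >> h.py <<'E'
def top_circle(w,uv,z,r,win=1.8):
    "fit circle of radius r (mm) at height z near pixel uv: search for the projected circle that best lies on edges"
    g=cv2.cvtColor(w["img"],cv2.COLOR_RGB2GRAY).astype(np.float32); g=cv2.GaussianBlur(g,(0,0),1)
    G=np.dstack([cv2.Sobel(g,cv2.CV_32F,1,0),cv2.Sobel(g,cv2.CV_32F,0,1)])
    X0=atz(w,uv,z); a=np.linspace(0,2*np.pi,90,endpoint=False); best=[]
    for dx in np.arange(-12,12.1,.75):
        for dy in np.arange(-12,12.1,.75):
            C=X0+[dx,dy,0]; P=proj(w,C+r*np.c_[np.cos(a),np.sin(a),0*a]); c=proj(w,C)[0]
            n=(P-c)/np.linalg.norm(P-c,axis=1)[:,None]; i=P.round().astype(int)
            ok=(i[:,0]>0)&(i[:,0]<639)&(i[:,1]>0)&(i[:,1]<399); v=G[i[ok,1],i[ok,0]]
            best.append((np.minimum(np.abs((v*n[ok]).sum(1)),120).sum()/90,C[0],C[1],*c))
    return max(best)
E
python3 - <<'E'
from h import *
w=eyes.read_camera("wrist"); s=readout.state(); print(s["t"],s["eef_pos"],s["tcp_rot"])
uv=proj(w,[420,-318,41])[0]; print(uv)
for r in eyes.cut_out(w,"stock_jar_mid"): print(r["score"],r["uv"])
b=top_circle(w,uv,41,17); print(np.round(b,1))
im=w["img"].copy(); a=np.linspace(0,6.3,60)
cv2.polylines(im,[proj(w,np.c_[b[1]+17*np.cos(a),b[2]+17*np.sin(a),0*a+41]).round().astype(np.int32)],True,(255,0,0),1)
cv2.imwrite("pics/w4.png",im[:,:,::-1])
E
```

```text
9.675 [ 381.86456325 -387.66260985  240.26325863] [3.14136767e+00 3.26361317e-05 1.09143605e+00]
[321.16144241 115.60898086]
0.7 [321.1, 124.2]
[  59.3  408.  -324.   314.9  124.5]
```

View pics/w4.png

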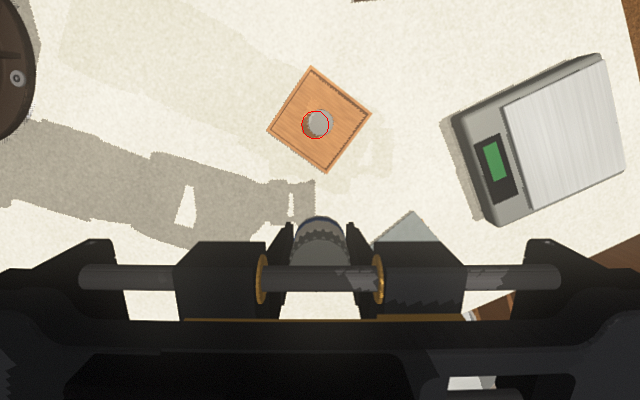

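```bash
python3 - <<'E'
from h import *
w=eyes.read_camera("wrist"); X=atz(w,(319.5,123),41); print(X)
d=np.array([np.cos(1.09),np.sin(1.09)])*60
plan([(X[0]-d[0],X[1]-d[1],120,1.09)])
E
```

```text
[ 414.09532077 -325.21459939   41.        ]
turn [0.0, 0.0, 0.1] shift [0.0105, -0.0004, 0.1203]
```

move_arm(plan=[[[0,0,0],[0.004,0,0.04],-1],[[0,0,0],[0.007,0,0.08],-1],[[0,0,0],[0.01,0,0.12],-1],[[0,0,0],[0.01,0,0.12],-1],[[0,0,0],[0.01,0,0.12],-1]])

```text
t: 10.4
eef_pos: [386.6, -380.1, 121.5]
tcp_rot: [3.14, 0.001, 1.09]
ft_force: [0.1, 0.2, 0.1]
opening: 0.352
grip_force: 30.0
```

```bash
python3 - <<'E'
from h import *
w=eyes.read_camera("wrist"); s=readout.state(); print(s["t"],s["eef_pos"],s["tcp_rot"])
p=eyes.read_camera("top")
a=w["img"][40:260,220:420]; b=p["img"][213:273,433:493]
cv2.imwrite("pics/w5.png",np.hstack([cv2.resize(a,(400,440),interpolation=cv2.INTER_CUBIC),cv2.resize(b,(400,440))])[:,:,::-1])
X=np.array([[414.1,-325.2,41],[420,-318,41]]); print(proj(w,X),proj(p,X))
for c in (w,p):
  for r in eyes.cut_out(c,"stock_jar_mid"):
    ys,xs=np.where(r["mask"]); print(round(r["score"],2),np.round(r["uv"],1),(xs.min(),xs.max(),ys.min(),ys.max()))
E
```

```text
10.45 [ 386.61387162 -380.25161707  121.79851586] [3.13929597e+00 1.04678282e-03 1.09023258e+00]
[[318.68280461 135.01264427]
 [320.91301484 124.15279057]] [[466.19863927 245.30358846]
 [463.1721103  243.01163789]]
0.81 [319.5 137.1] (np.int64(301), np.int64(339), np.int64(114), np.int64(153))
```

View pics/w5.png

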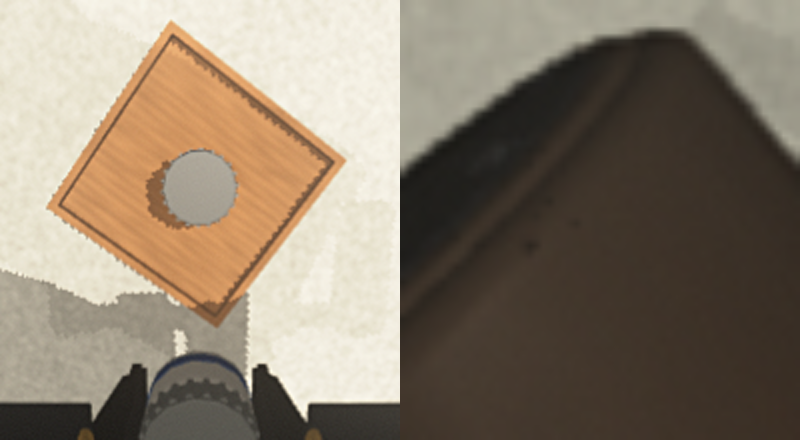

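The stock jar's cap centre is at about (320,133.5), and the held jar is at the bottom of the crop.

```bash
python3 - <<'E'
from h import *
w=eyes.read_camera("wrist"); X=atz(w,(320,133.5),41); print(X)
plan([(X[0],X[1],80,1.09),(X[0],X[1],48,1.09)])
E
```

```text
[ 415.53470304 -324.66991059   41.        ]
turn [0.1, 0.0, 0.0] shift [0.0626, 0.0003, 0.0412]
turn [-0.0, -0.0, 0.0] shift [-0.0, -0.0, 0.032]
```

move_arm(plan=[[[0,0,0],[0.03,0,0.02],-1],[[0,0,0],[0.0625,0,0.041],-1],[[0,0,0],[0.0625,0,0.041],-1],[[0,0,0],[0.0625,0,0.041],-1]])

```text
t: 11.15
eef_pos: [415.2, -324.8, 79.8]
tcp_rot: [3.14, 0.0, 1.09]
ft_force: [-0.2, -0.8, -1.1]
opening: 0.356
grip_force: 30.0
```

move_arm(plan=[[[0,0,0],[0,0,0.015],-1],[[0,0,0],[0,0,0.026],-1],[[0,0,0],[0,0,0.03],-1],[[0,0,0],[0,0,0.03],-1],[[0,0,0],[0,0,0.03],-1]])

```text
t: 11.78
eef_pos: [415.0, -324.4, 49.3]
tcp_rot: [3.141, 0.0, 1.09]
ft_force: [0.2, -0.1, -0.5]
opening: 0.353
grip_force: 30.0
```

```bash
python3 - <<'E'
from h import *
s=readout.state(); print(s["eef_pos"],s["ft_force"],s["tcp_rot"]); go(415.5,-324.7,47,1.09)
E
```

```text
[ 414.99634567 -324.37238547   49.31556002] [ 0.15570828 -0.0934716  -0.54326568] [3.14122168e+00 1.65625765e-04 1.08995098e+00]
turn [ 0.  0. -0.] shift [-0.0001  0.0006  0.0023] yaw 1.09
```

move_arm(plan=[[[0,0,0],[0,0.0005,0.001],-1],[[0,0,0],[0,0.0005,0.002],-1],[[0,0,0],[0,0.0005,0.0025],-1],[[0,0,0],[0,0.0005,0.0025],-1]])

```text
t: 12.28
eef_pos: [415.5, -324.5, 47.1]
tcp_rot: [3.141, 0.0, 1.09]
ft_force: [-0.5, 0.0, 5.2]
opening: 0.348
grip_force: 30.0
```

move_arm(plan=[[[0,0,0],[0,0,0],-0.2],[[0,0,0],[0,0,0],-0.1],[[0,0,0],[0,0,0],0.1],[[0,0,0],[0,0,0],0.5],[[0,0,0],[0,0,0],0.5]])

```text
t: 12.9
eef_pos: [415.4, -324.5, 46.6]
tcp_rot: [3.142, 0.0, 1.09]
ft_force: [0.8, 0.1, -0.3]
opening: 0.703
grip_force: 0.0
```

move_arm(plan=[[[0,0,0],[0,0,-0.02],1],[[0,0,0],[0,0,-0.06],1],[[0,0,0],[0,0,-0.11],1],[[0,0,0],[0,0,-0.16],1],[[0,0,0],[0,0,-0.21],1]])

```text
t: 13.52
eef_pos: [415.1, -324.2, 258.4]
tcp_rot: [3.141, 0.0, 1.09]
ft_force: [-0.6, -1.5, 1.0]
opening: 0.998
grip_force: 0.0
```

```bash
python3 - <<'E'
from h import *
w=eyes.read_camera("wrist"); s=readout.state(); print(s["eef_pos"],s["ft_force"])
cv2.imwrite("pics/w6.png",cv2.resize(w["img"][100:300,220:420],None,fx=3,fy=3)[:,:,::-1])
plan([(560,0,330,1.6),(439,286,276,2.21)],240,40)
E
```

```text
[ 416.59483183 -325.53273916  264.58486189] [ 0.09348548 -0.41137378  5.91852396]
turn [0.2, 0.1, -14.6] shift [0.1774, -0.0114, -0.0333]
turn [0.2, 0.1, -14.6] shift [0.1746, 0.0336, -0.0329]
turn [-0.0, 0.0, -17.5] shift [0.1447, -0.0563, 0.027]
turn [-0.0, 0.0, -17.5] shift [0.1549, -0.0102, 0.027]
```

View pics/w6.png

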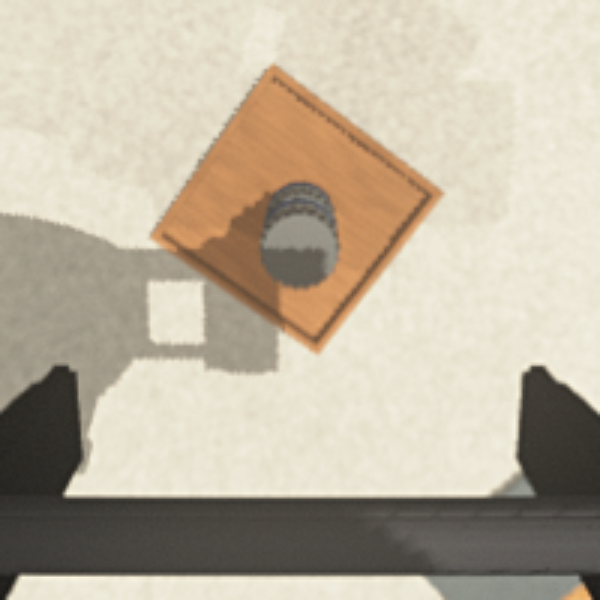

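The jar stands on the stock jar at about (320,175), lined up with it. Next is the tinlet.

move_arm(plan=[[[0,0,-3.5],[0.044,-0.003,-0.008],1],[[0,0,-7],[0.089,-0.006,-0.016],1],[[0,0,-11],[0.133,-0.009,-0.024],1],[[0,0,-14.6],[0.177,-0.011,-0.032],1]])

```text
t: 14.08
eef_pos: [487.8, -161.1, 288.7]
tcp_rot: [3.141, 0.0, 1.347]
ft_force: [0.2, 0.2, -0.1]
opening: 0.997
grip_force: 0.0
```

move_arm(plan=[[[0,0,-3.5],[0.044,0.008,-0.008],1],[[0,0,-7],[0.087,0.017,-0.016],1],[[0,0,-11],[0.131,0.025,-0.024],1],[[0,0,-14.6],[0.175,0.0335,-0.032],1]])

```text
t: 14.58
eef_pos: [559.7, 2.1, 320.7]
tcp_rot: [3.142, 0.0, 1.602]
ft_force: [-0.0, -0.3, -0.3]
opening: 0.997
grip_force: 0.0
```

move_arm(plan=[[[0,0,-4.5],[0.036,-0.014,0.007],1],[[0,0,-9],[0.072,-0.028,0.014],1],[[0,0,-13],[0.108,-0.042,0.02],1],[[0,0,-17.5],[0.145,-0.056,0.027],1]])

```text
t: 15.08
eef_pos: [498.5, 145.0, 293.2]
tcp_rot: [3.142, 0.0, 1.907]
ft_force: [-0.4, 0.6, 0.5]
opening: 1.0
grip_force: 0.0
```

move_arm(plan=[[[0,0,-4.5],[0.039,-0.003,0.007],1],[[0,0,-9],[0.077,-0.005,0.014],1],[[0,0,-13],[0.116,-0.008,0.02],1],[[0,0,-17.5],[0.155,-0.01,0.027],1],[[0,0,-17.5],[0.155,-0.01,0.027],1]])

```text
t: 15.7
eef_pos: [437.7, 288.7, 265.9]
tcp_rot: [-3.141, -0.0, 2.214]
ft_force: [0.3, 0.1, 0.2]
opening: 0.998
grip_force: 0.0
```

move_arm(plan=[[[0,0,0],[0,0,0],1],[[0,0,0],[0,0,0],1]])

```text
t: 15.95
eef_pos: [439.3, 286.4, 266.7]
tcp_rot: [3.141, 0.0, 2.209]
ft_force: [-0.2, 0.8, 0.2]
opening: 1.0
grip_force: 0.0
```

```bash
python3 - <<'E'
from h import *
w=eyes.read_camera("wrist"); s=readout.state(); print(s["t"],s["eef_pos"],s["tcp_rot"])
X=np.array([439.8,288.6,176]); print(proj(w,X))
for r in eyes.cut_out(w,"pile_tinlet_mid"):
    ys,xs=np.where(r["mask"]); print(round(r["score"],2),np.round(r["uv"],1),(xs.min(),xs.max(),ys.min(),ys.max()))
b=top_circle(w,proj(w,X)[0],176,23); print(np.round(b,1))
im=w["img"].copy(); a=np.linspace(0,6.3,60)
cv2.polylines(im,[proj(w,np.c_[b[1]+23*np.cos(a),b[2]+23*np.sin(a),0*a+176]).round().astype(np.int32)],True,(255,0,0),1)
cv2.imwrite("pics/w7.png",cv2.resize(im[100:300,220:420],None,fx=3,fy=3)[:,:,::-1])
E
```

```text
16.0 [439.27899932 286.35593497 266.71247531] [3.14141472e+00 1.90735997e-04 2.20893969e+00]
[[321.28799613 199.30331386]]
0.68 [317.8 197. ] (np.int64(298), np.int64(344), np.int64(172), np.int64(225))
[ 95.5 439.  287.1 319.7 200.1]
```

View pics/w7.png

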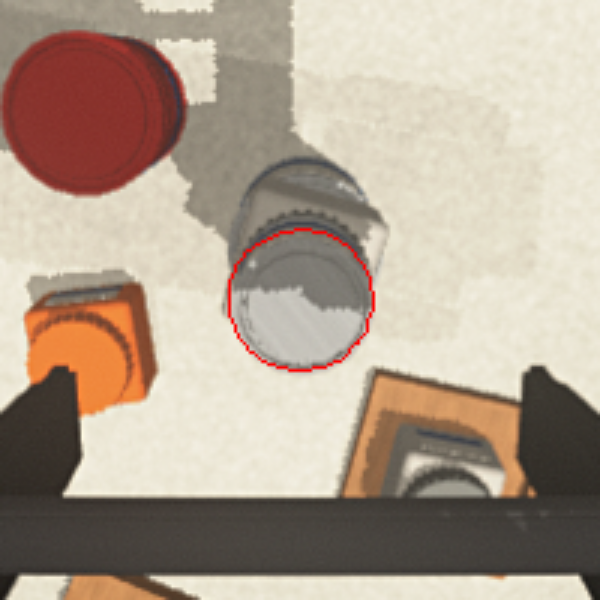

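The red fit circle sits on the tinlet's top at (320,200), centred at (439,287).

move_arm(plan=[[[0,0,0],[0.001,0,0.04],1],[[0,0,0],[0.001,0,0.085],1],[[0,0,0],[0.001,0,0.115],1],[[0,0,0],[0.001,0,0.1265],1],[[0,0,0],[0.001,0,0.1265],0.5]])

```text
t: 16.68
eef_pos: [438.5, 287.7, 140.2]
tcp_rot: [-3.141, 0.0, 2.21]
ft_force: [0.2, 0.1, 0.2]
opening: 0.941
grip_force: 0.0
```

move_arm(plan=[[[0,0,0],[0,0,0],0.2],[[0,0,0],[0,0,0],0],[[0,0,0],[0,0,0],-0.2],[[0,0,0],[0,0,0],-1],[[0,0,0],[0,0,0],-1]])

```text
t: 17.3
eef_pos: [438.4, 288.0, 140.2]
tcp_rot: [3.141, 0.0, 2.211]
ft_force: [0.6, 0.3, 1.4]
opening: 0.482
grip_force: 30.0
```

move_arm(plan=[[[0,0,0],[0,0,0],-1],[[0,0,0],[0,0,0],-1],[[0,0,0],[0,0,0],-1]])

```text
t: 17.68
eef_pos: [438.4, 287.9, 140.2]
tcp_rot: [3.141, 0.0, 2.211]
ft_force: [-0.0, 0.2, 3.4]
opening: 0.477
grip_force: 30.0
```

move_arm(plan=[[[0,0,0],[0,0,-0.008],-1],[[0,0,0],[0,0,-0.03],-1],[[0,0,0],[0,0,-0.06],-1],[[0,0,0],[0,0,-0.09],-1],[[0,0,0],[0,0,-0.11],-1]])

```text
t: 18.3
eef_pos: [438.2, 287.8, 251.7]
tcp_rot: [3.141, 0.0, 2.21]
ft_force: [-1.0, -0.9, -1.4]
opening: 0.481
grip_force: 30.0
```

```bash
python3 - <<'E'
from h import *
w=eyes.read_camera("wrist"); s=readout.state(); print(s["eef_pos"],s["opening"])
b=top_circle(w,proj(w,[439,287,134])[0],134,25); print("cap",np.round(b,1))
plan([(560,50,240,2.0),(544,-53,125,1.9)],240,40)
E
```

```text
[438.82766099 288.20176893 253.7334061 ] 0.47820978244316015
cap [ 95.5 442.  285.5 320.9 197.6]
turn [0.1, 0.0, 6.0] shift [-0.1317, -0.0225, 0.0069]
turn [0.1, 0.0, 6.0] shift [-0.1334, -0.0085, 0.0069]
turn [-0.0, -0.0, 5.7] shift [-0.087, -0.0574, 0.115]
```

move_arm(plan=[[[0,0,1.5],[-0.033,-0.0055,0],-1],[[0,0,3],[-0.066,-0.011,0],-1],[[0,0,4.5],[-0.099,-0.017,0],-1],[[0,0,6],[-0.132,-0.0225,0],-1]])

```text
t: 18.85
eef_pos: [499.1, 167.5, 249.7]
tcp_rot: [-3.141, -0.0, 2.105]
ft_force: [-1.1, 0.0, -0.8]
opening: 0.48
grip_force: 30.0
```

move_arm(plan=[[[0,0,1.5],[-0.033,-0.002,0],-1],[[0,0,3],[-0.066,-0.004,0],-1],[[0,0,4.5],[-0.1,-0.006,0],-1],[[0,0,6],[-0.133,-0.0085,0],-1]])

```text
t: 19.35
eef_pos: [559.6, 48.7, 249.6]
tcp_rot: [-3.141, -0.0, 2.0]
ft_force: [0.5, 0.7, -0.8]
opening: 0.48
grip_force: 30.0
```

move_arm(plan=[[[0,0,2],[-0.029,-0.019,0.04],-1],[[0,0,4],[-0.058,-0.038,0.08],-1],[[0,0,5.7],[-0.087,-0.0575,0.12],-1],[[0,0,5.7],[-0.087,-0.0575,0.12],-1],[[0,0,5.7],[-0.087,-0.0575,0.12],-1]])

```text
t: 19.98
eef_pos: [543.8, -53.0, 130.5]
tcp_rot: [3.141, 0.0, 1.902]
ft_force: [0.6, 0.3, -0.8]
opening: 0.479
grip_force: 30.0
```

```bash
cat >> h.py <<'E'
def multi(w,X,z,rs):
    for r in rs: print("r",r,np.round(top_circle(w,proj(w,[X[0],X[1],z])[0],z,r),1))
E
python3 - <<'E'
from h import *
w=eyes.read_camera("wrist"); s=readout.state(); print(s["t"],s["eef_pos"],s["tcp_rot"])
for r in eyes.cut_out(w,"stock_tinlet_mid"):
    ys,xs=np.where(r["mask"]); print(round(r["score"],2),np.round(r["uv"],1),(xs.min(),xs.max(),ys.min(),ys.max()))
multi(w,(522,4),45,[22,23,24])
im=w["img"].copy(); b=top_circle(w,proj(w,[522,4,45])[0],45,23); a=np.linspace(0,6.3,60)
cv2.polylines(im,[proj(w,np.c_[b[1]+23*np.cos(a),b[2]+23*np.sin(a),0*a+45]).round().astype(np.int32)],True,(255,0,0),1)
cv2.imwrite("pics/w8.png",cv2.resize(im[40:290,200:440],None,fx=2,fy=2)[:,:,::-1])
E
```

```text
20.025 [544.08942498 -52.70661891 131.00440933] [3.14042865e+00 6.58737633e-04 1.90230506e+00]
0.6 [320.7 140.3] (np.int64(294), np.int64(345), np.int64(111), np.int64(162))
r 22 [ 73.9 524.3   4.8 320.  135.7]
r 23 [ 89.3 524.3   4.  319.7 136.6]
r 24 [ 67.4 524.3   2.5 319.1 138.2]
```

View pics/w8.png

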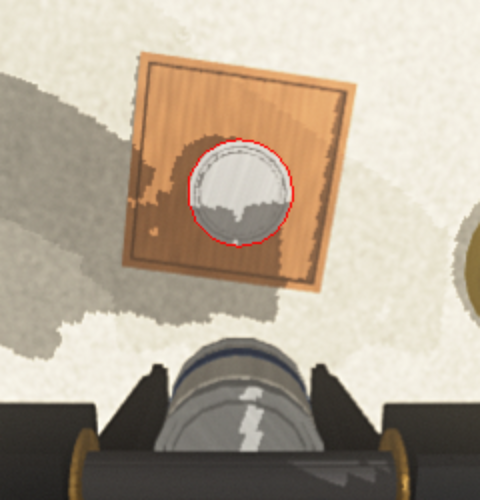

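The fit circle lies on the stock tinlet's top at (320,136.6), centred at (524.3,4.0).

```bash
python3 - <<'E'
from h import *
plan([(524,4.9,85,1.90),(524,4.9,53.5,1.90)])
E
```

```text
turn [0.1, 0.1, 0.2] shift [0.0609, -0.0004, 0.0461]
turn [-0.0, -0.0, -0.0] shift [-0.0, -0.0, 0.0315]
```

move_arm(plan=[[[0,0,0],[0.03,0,0.023],-1],[[0,0,0],[0.061,0,0.045],-1],[[0,0,0],[0.061,0,0.045],-1],[[0,0,0],[0.061,0,0.045],-1]])

```text
t: 20.58
eef_pos: [524.6, 4.7, 86.2]
tcp_rot: [3.14, 0.001, 1.903]
ft_force: [0.2, -0.5, 0.2]
opening: 0.477
grip_force: 30.0
```

move_arm(plan=[[[0,0,0],[0,0,0.015],-1],[[0,0,0],[0,0,0.027],-1],[[0,0,0],[0,0,0.031],-1],[[0,0,0],[0,0,0.031],-1],[[0,0,0],[0,0,0.031],-1]])

```text
t: 21.2
eef_pos: [523.9, 4.4, 54.3]
tcp_rot: [3.141, 0.0, 1.901]
ft_force: [0.0, 0.4, -1.4]
opening: 0.479
grip_force: 30.0
```

```bash
python3 - <<'E'
from h import *
s=readout.state(); print(s["eef_pos"],s["ft_force"],s["tcp_rot"]); go(524,4.9,51,1.90)
E
```

```text
[523.87119776   4.35681491  54.27488519] [ 0.01821845  0.43449043 -1.40057032] [3.14134933e+00 1.96411055e-04 1.90146362e+00]
turn [0.  0.  0.1] shift [0.0005 0.0003 0.0033] yaw 1.901
```

move_arm(plan=[[[0,0,0],[0,0,0.0015],-1],[[0,0,0],[0,0,0.0025],-1],[[0,0,0],[0,0,0.003],-1],[[0,0,0],[0,0,0.003],-1]])

```text
t: 21.7
eef_pos: [523.7, 4.4, 51.2]
tcp_rot: [3.142, 0.0, 1.902]
ft_force: [-0.5, 0.5, 0.2]
opening: 0.48
grip_force: 30.0
```

move_arm(plan=[[[0,0,0],[0,0,0.0006],-1],[[0,0,0],[0,0,0.0006],-1]])

```text
t: 21.95
eef_pos: [523.8, 4.4, 51.2]
tcp_rot: [3.141, 0.0, 1.902]
ft_force: [-2.3, 0.5, 9.9]
opening: 0.479
grip_force: 30.0
```

move_arm(plan=[[[0,0,0],[0,0,0],0.05],[[0,0,0],[0,0,0],0.15],[[0,0,0],[0,0,0],0.4],[[0,0,0],[0,0,0],0.8],[[0,0,0],[0,0,0],0.8]])

```text
t: 22.58
eef_pos: [523.7, 4.4, 50.5]
tcp_rot: [-3.142, 0.0, 1.902]
ft_force: [0.1, 0.1, 0.7]
opening: 0.831
grip_force: 0.0
```

move_arm(plan=[[[0,0,0],[0,0,-0.02],1],[[0,0,0],[0,0,-0.06],1],[[0,0,0],[0,0,-0.11],1],[[0,0,0],[0,0,-0.16],1],[[0,0,0],[0,0,-0.17],1]])

```text
t: 23.2
eef_pos: [524.6, 4.4, 223.5]
tcp_rot: [3.137, 0.002, 1.902]
ft_force: [-0.2, -0.8, -0.2]
opening: 1.004
grip_force: 0.0
```

```bash
python3 - <<'E'
from h import *
w=eyes.read_camera("wrist"); s=readout.state(); print(s["t"],s["eef_pos"])
multi(w,(524,4),87,[22,23,24]); multi(w,(524,4),45,[23])
plan([(441,286.5,235,2.3)],240,40)
E
```

```text
23.25 [524.35435316   4.40776874 222.90435388]
r 22 [ 67.4 524.    4.8 318.6 188.7]
r 23 [ 74.  524.8   2.5 318.6 190.7]
r 24 [ 70.3 524.8   2.5 318.6 190.7]
r 23 [ 64.9 526.2  -6.5 317.3 189.6]
turn [0.1, 0.1, -11.4] shift [0.1469, 0.0064, -0.0063]
turn [0.1, 0.1, -11.4] shift [0.1428, 0.0354, -0.0061]
```

move_arm(plan=[[[0,0,-3],[0.037,0.0015,-0.0015],1],[[0,0,-6],[0.074,0.003,-0.003],1],[[0,0,-9],[0.11,0.005,-0.004],1],[[0,0,-11.4],[0.147,0.0065,-0.006],1]])

```text
t: 23.75
eef_pos: [481.2, 146.5, 224.9]
tcp_rot: [-3.139, -0.001, 2.102]
ft_force: [-0.3, -1.3, -0.2]
opening: 0.999
grip_force: 0.0
```

move_arm(plan=[[[0,0,-3],[0.036,0.009,-0.0015],1],[[0,0,-6],[0.072,0.018,-0.003],1],[[0,0,-9],[0.107,0.027,-0.004],1],[[0,0,-11.4],[0.143,0.0355,-0.006],1],[[0,0,-11.4],[0.143,0.0355,-0.006],1]])

```text
t: 24.38
eef_pos: [439.4, 288.4, 230.9]
tcp_rot: [-3.139, -0.001, 2.303]
ft_force: [0.4, -0.4, 0.1]
opening: 0.998
grip_force: 0.0
```

move_arm(plan=[[[0,0,0],[-0.02,0,-0.03],1],[[0,0,0],[-0.02,0,-0.03],1],[[0,0,0],[-0.02,0,-0.03],1]])

```text
t: 24.75
eef_pos: [453.5, 271.4, 261.3]
tcp_rot: [-3.14, -0.0, 2.298]
ft_force: [-0.5, -0.3, 0.4]
opening: 1.001
grip_force: 0.0
```

```bash
cat >> h.py <<'E'
def square(w,C,z,h=27,yaws=np.radians(np.arange(-45,45,1.5)),rad=5):
    g=cv2.GaussianBlur(cv2.cvtColor(w["img"],cv2.COLOR_RGB2GRAY).astype(np.float32),(0,0),1)
    gx,gy=cv2.Sobel(g,cv2.CV_32F,1,0),cv2.Sobel(g,cv2.CV_32F,0,1); t=np.linspace(-.93,.93,25); res=[]
    S=np.vstack([np.c_[t,0*t+1],np.c_[t,0*t-1],np.c_[0*t+1,t],np.c_[0*t-1,t]])*h
    for dx in np.arange(-rad,rad+.1,1.):
        for dy in np.arange(-rad,rad+.1,1.):
            for a in yaws:
                R=np.array([[np.cos(a),-np.sin(a)],[np.sin(a),np.cos(a)]])
                Q=np.c_[S@R.T+[C[0]+dx,C[1]+dy],np.full(100,z)]; P=proj(w,Q); N=P.reshape(4,25,2)
                e=N[:,-1]-N[:,0]; n=np.c_[-e[:,1],e[:,0]]/np.linalg.norm(e,axis=1)[:,None]; n=np.repeat(n,25,0)
                i=np.clip(P.round().astype(int),0,[639,399]); v=np.abs(gx[i[:,1],i[:,0]]*n[:,0]+gy[i[:,1],i[:,0]]*n[:,1])
                res.append((np.minimum(v,100).mean(),C[0]+dx,C[1]+dy,np.degrees(a)))
    return max(res)
def drawsq(im,w,b,z,h=27):
    a=np.radians(b[3]); R=np.array([[np.cos(a),-np.sin(a)],[np.sin(a),np.cos(a)]])
    Q=np.array([[1,1],[-1,1],[-1,-1],[1,-1]])*h@R.T+b[1:3]
    cv2.polylines(im,[proj(w,np.c_[Q,[z]*4]).round().astype(np.int32)],True,(255,0,0),1)
def drawc(im,w,b,z,r):
    a=np.linspace(0,6.3,60); cv2.polylines(im,[proj(w,np.c_[b[1]+r*np.cos(a),b[2]+r*np.sin(a),0*a+z]).round().astype(np.int32)],True,(0,0,255),1)
E
python3 - <<'E'
from h import *
w=eyes.read_camera("wrist"); s=readout.state(); print(s["t"],s["eef_pos"],s["tcp_rot"])
im=w["img"].copy()
c=top_circle(w,proj(w,[440,286,134])[0],134,25); print(np.round(c,1)); drawc(im,w,c,134,25)
b=square(w,c[1:3],120); print("pile sq",np.round(b,1)); drawsq(im,w,b,120)
c2=top_circle(w,proj(w,[586,215,59])[0],59,25); print(np.round(c2,1)); drawc(im,w,c2,59,25)
b2=square(w,c2[1:3],45); print("stock sq",np.round(b2,1)); drawsq(im,w,b2,45)
cv2.imwrite("pics/w9.png",cv2.resize(im[110:310,250:450],None,fx=3,fy=3)[:,:,::-1])
E
```

```text
24.8 [453.40667652 271.53509659 261.28185253] [-3.13975756e+00 -5.08385880e-04  2.29883197e+00]
[105.3 442.2 284.5 319.9 175.8]
pile sq [ 75.8 443.2 284.5  19.5]
[ 62.4 575.5 225.5 361.6 256.6]
stock sq [ 60.9 574.5 230.5  43.5]
```

View pics/w9.png

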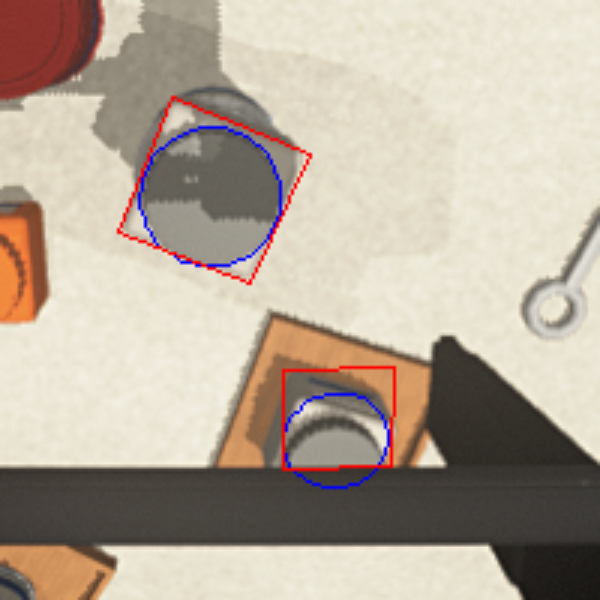

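The blue and red outlines fit the pile pot well: cap at (320,176) and yaw 19.5°. The gripper crossbar partly hides the stock pot, so I'll measure it later from closer.

```bash
python3 - <<'E'
from h import *
plan([(442.5,284.5,165,np.radians(109.5)),(442.5,284.5,86,np.radians(109.5))])
E
```

```text
turn [-0.1, -0.0, 22.2] shift [0.0169, 0.0007, 0.0963]
turn [0.0, 0.0, -0.0] shift [0.0, -0.0, 0.079]
```

move_arm(plan=[[[0,0,8],[0.017,0.0007,0.03],1],[[0,0,16],[0.017,0.0007,0.06],1],[[0,0,22.2],[0.017,0.0007,0.096],1],[[0,0,22.2],[0.017,0.0007,0.096],1],[[0,0,22.2],[0.017,0.0007,0.096],1]])

```text
t: 25.42
eef_pos: [443.3, 285.3, 167.2]
tcp_rot: [3.141, 0.0, 1.914]
ft_force: [0.5, 0.4, 0.8]
opening: 1.002
grip_force: 0.0
```

```bash
python3 - <<'E'
from h import *
s=readout.state(); print(s["eef_pos"],s["tcp_rot"]); go(442.5,284.5,86,np.radians(109.5))
E
```

```text
[443.26366121 285.30624777 167.15483385] [3.14126655e+00 4.16319795e-05 1.91445041e+00]
turn [0.  0.  0.2] shift [-0.0005 -0.001   0.0812] yaw 1.914
```

move_arm(plan=[[[0,0,0],[0,-0.001,0.03],1],[[0,0,0],[0,-0.001,0.06],1],[[0,0,0],[0,-0.001,0.08],1],[[0,0,0],[0,-0.001,0.0805],1],[[0,0,0],[0,-0.001,0.0805],0.4]])

```text
t: 26.05
eef_pos: [442.7, 285.1, 87.3]
tcp_rot: [3.14, -0.0, 1.913]
ft_force: [-0.1, 0.1, -0.1]
opening: 0.942
grip_force: 0.0
```

move_arm(plan=[[[0,0,0],[0,0,0],0.3],[[0,0,0],[0,0,0],0.2],[[0,0,0],[0,0,0],0.1],[[0,0,0],[0,0,0],-1],[[0,0,0],[0,0,0],-1]])

```text
t: 26.68
eef_pos: [442.2, 284.9, 86.2]
tcp_rot: [3.141, 0.0, 1.912]
ft_force: [0.5, 0.9, 2.6]
opening: 0.568
grip_force: 29.9
```

move_arm(plan=[[[0,0,0],[0,0,0],-1],[[0,0,0],[0,0,0],-1]])

```text
t: 26.92
eef_pos: [442.2, 284.9, 86.1]
tcp_rot: [3.141, 0.0, 1.912]
ft_force: [0.5, -0.1, 4.9]
opening: 0.569
grip_force: 29.9
```

```bash
python3 - <<'E'
from h import *
w=eyes.read_camera("wrist"); s=readout.state(); print(s["eef_pos"],s["opening"],s["grip_force"],s["tcp_rot"])
print(np.round(top_circle(w,proj(w,[442.5,284.5,134])[0],134,25),1))
y=np.radians(105); d=70*np.array([np.cos(y),np.sin(y)]); T=np.array([586,215])-d; print(T)
plan([(s["eef_pos"][0],s["eef_pos"][1],190,s["tcp_rot"][2]),(T[0],T[1],190,y),(T[0],T[1],155,y)],220,40)
E
```

```text
[442.19999345 284.87657052  86.13493126] 0.567409458842842 29.94059979915619 [3.14122873e+00 3.03296297e-05 1.91204117e+00]
[ 73.1 441.  286.8 318.9 275.5]
[604.11733316 147.38519216]
turn [0.0, 0.0, 0.0] shift [-0.0, 0.0, -0.1039]
turn [-0.0, -0.0, 4.6] shift [-0.1838, 0.1066, 0.0]
turn [0.0, 0.0, 0.0] shift [0.0, -0.0, 0.035]
```

move_arm(plan=[[[0,0,0],[0,0,-0.006],-1],[[0,0,0],[0,0,-0.025],-1],[[0,0,0],[0,0,-0.05],-1],[[0,0,0],[0,0,-0.08],-1],[[0,0,0],[0,0,-0.104],-1]])

```text
t: 27.6
eef_pos: [441.8, 284.7, 191.1]
tcp_rot: [-3.141, 0.0, 1.912]
ft_force: [-0.1, 0.2, -1.6]
opening: 0.569
grip_force: 29.9
```

move_arm(plan=[[[0,0,1],[-0.03,0.017,0],-1],[[0,0,2],[-0.07,0.04,0],-1],[[0,0,3],[-0.11,0.064,0],-1],[[0,0,4],[-0.15,0.087,0],-1],[[0,0,4.6],[-0.184,0.1065,0],-1]])

```text
t: 28.22
eef_pos: [604.8, 145.7, 189.8]
tcp_rot: [-3.141, -0.0, 1.831]
ft_force: [0.3, 0.5, -1.2]
opening: 0.566
grip_force: 29.9
```

move_arm(plan=[[[0,0,0],[0,0,0.02],-1],[[0,0,0],[0,0,0.035],-1],[[0,0,0],[0,0,0.035],-1],[[0,0,0],[0,0,0.035],-1]])

```text
t: 28.72
eef_pos: [604.0, 147.5, 155.6]
tcp_rot: [3.141, 0.0, 1.832]
ft_force: [0.2, 0.6, -1.3]
opening: 0.566
grip_force: 29.9
```

```bash
python3 - <<'E'
from h import *
w=eyes.read_camera("wrist"); s=readout.state(); print(s["t"],s["eef_pos"],s["tcp_rot"],s["opening"])
im=w["img"].copy()
multi(w,(586,215),59,[24,25])
c2=top_circle(w,proj(w,[586,215,59])[0],59,25); drawc(im,w,c2,59,25)
b2=square(w,c2[1:3],45); print("stock sq",np.round(b2,1)); drawsq(im,w,b2,45)
cv2.imwrite("pics/w10.png",cv2.resize(im[40:290,220:420],None,fx=2.4,fy=2.4)[:,:,::-1])
E
```

```text
28.775 [604.121019   147.50054065 155.78723658] [3.14057979e+00 1.88820385e-04 1.83239075e+00] 0.5642600070524819
r 24 [ 71.6 588.3 212.  321.3 129.1]
r 25 [ 72.2 586.8 212.7 319.9 127.8]
stock sq [ 66.  586.8 213.7  24. ]
```

View pics/w10.png

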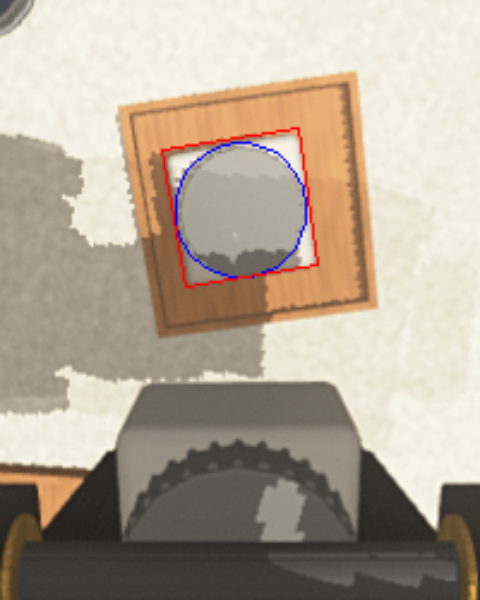

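The outlines fit the stock pot: centre (587,213), yaw 24°. The held pot is square in the jaws.

```bash
python3 - <<'E'
from h import *
y=np.radians(114); plan([(587,213,100,y),(587,213,70,y)])
E
```

```text
turn [0.1, 0.0, -9.0] shift [0.0677, 0.0003, 0.0558]
turn [-0.0, 0.0, 0.0] shift [0.0, -0.0, 0.03]
```

move_arm(plan=[[[0,0,-4.5],[0.034,0,0.025],-1],[[0,0,-9],[0.0675,0,0.055],-1],[[0,0,-9],[0.0675,0,0.055],-1],[[0,0,-9],[0.0675,0,0.055],-1]])

```text
t: 29.28
eef_pos: [587.1, 212.3, 101.0]
tcp_rot: [3.14, 0.0, 1.989]
ft_force: [-0.6, 0.2, -0.6]
opening: 0.562
grip_force: 29.9
```

move_arm(plan=[[[0,0,0],[0,0,0.015],-1],[[0,0,0],[0,0,0.026],-1],[[0,0,0],[0,0,0.03],-1],[[0,0,0],[0,0,0.03],-1],[[0,0,0],[0,0,0.03],-1]])

```text
t: 29.9
eef_pos: [586.8, 212.3, 70.2]
tcp_rot: [3.141, 0.0, 1.989]
ft_force: [0.6, -0.6, -1.9]
opening: 0.565
grip_force: 29.9
```

```bash
python3 - <<'E'
from h import *
s=readout.state(); print(s["eef_pos"],s["ft_force"],s["tcp_rot"]); go(587,213,67.1,np.radians(114))
E
```

```text
[586.79326611 212.28257873  70.24242315] [ 0.57253342 -0.60750452 -1.88573613] [3.14120506e+00 1.69647016e-04 1.98877343e+00]
turn [ 0.   0.  -0.1] shift [0.0006 0.0005 0.0031] yaw 1.989
```

move_arm(plan=[[[0,0,0],[0.0005,0,0.0015],-1],[[0,0,0],[0.0005,0,0.0025],-1],[[0,0,0],[0.0005,0,0.0033],-1],[[0,0,0],[0.0005,0,0.0033],-1]])

```text
t: 30.4
eef_pos: [586.4, 212.8, 67.2]
tcp_rot: [3.141, 0.0, 1.989]
ft_force: [-1.5, 0.1, 4.8]
opening: 0.567
grip_force: 29.9
```

move_arm(plan=[[[0,0,0],[0,0,0],0.2],[[0,0,0],[0,0,0],0.3],[[0,0,0],[0,0,0],0.5],[[0,0,0],[0,0,0],0.8],[[0,0,0],[0,0,0],0.8]])

```text
t: 31.02
eef_pos: [586.4, 212.7, 66.7]
tcp_rot: [-3.142, 0.0, 1.989]
ft_force: [-0.3, 0.4, 0.8]
opening: 0.878
grip_force: 0.0
```

move_arm(plan=[[[0,0,0],[0,0,-0.02],1],[[0,0,0],[0,0,-0.06],1],[[0,0,0],[0,0,-0.11],1],[[0,0,0],[0,0,-0.15],1],[[0,0,0],[0,0,-0.15],1]])

```text
t: 31.65
eef_pos: [587.4, 213.0, 219.9]
tcp_rot: [3.136, 0.001, 1.989]
ft_force: [0.1, 0.2, -0.3]
opening: 1.001
grip_force: 0.0
```

```bash
python3 - <<'E'
from h import *
w=eyes.read_camera("wrist"); s=readout.state(); print(s["t"],s["eef_pos"],s["opening"])
multi(w,(587,213),115,[24,25])
b=square(w,(587,213),101); print(np.round(b,1))
plan([(441,286,200,np.radians(127.5))],220,40)
E
```

```text
31.7 [586.5962938  212.80353747 217.70155141] 1.0024672076394046
r 24 [ 99.4 585.5 213.8 317.6 195.4]
r 25 [110.6 585.5 213.8 317.6 195.4]
[ 73.5 586.  212.   22.5]
turn [0.1, 0.0, -13.5] shift [0.126, -0.1034, 0.0174]
```

Pot placed within about 1.5 mm. Now the large tin.

move_arm(plan=[[[0,0,-4],[0.04,-0.033,0.005],1],[[0,0,-8],[0.08,-0.066,0.01],1],[[0,0,-13.5],[0.126,-0.103,0.017],1],[[0,0,-13.5],[0.126,-0.103,0.017],1],[[0,0,-13.5],[0.126,-0.103,0.017],1]])

```text
t: 32.33
eef_pos: [441.3, 286.1, 199.0]
tcp_rot: [-3.141, 0.0, 2.224]
ft_force: [0.8, -0.1, 0.0]
opening: 1.003
grip_force: 0.0
```

```bash
python3 - <<'E'
from h import *
w=eyes.read_camera("wrist"); s=readout.state(); print(s["t"],s["eef_pos"],s["tcp_rot"])
multi(w,(441,286),78,[33,34,35]); 
for r in eyes.cut_out(w,"pile_tin_mid"): print(r["score"],r["uv"])
c=top_circle(w,proj(w,[441,286,78])[0],78,34); y=np.radians(127.5)
plan([(c[1],c[2],100,y),(c[1],c[2],22,y)])
E
```

```text
32.375 [441.76745223 285.80719837 199.11809812] [-3.14099183e+00  9.21920641e-05  2.22357517e+00]
r 33 [ 81.8 440.2 288.2 320.  190.8]
r 34 [ 86.1 441.8 286.  319.8 193.2]
r 35 [ 81.4 441.  285.2 318.9 193.4]
0.98 [321.3, 191.7]
0.96 [233.0, 138.0]
turn [-0.0, 0.0, -0.1] shift [0.0004, 0.0001, 0.0992]
turn [0.0, -0.0, -0.0] shift [-0.0, -0.0, 0.078]
```

move_arm(plan=[[[0,0,0],[0,0,0.03],1],[[0,0,0],[0,0,0.07],1],[[0,0,0],[0,0,0.1],1],[[0,0,0],[0,0,0.13],1],[[0,0,0],[0,0,0.15],1]])

```text
t: 33.05
eef_pos: [441.7, 285.2, 47.9]
tcp_rot: [-3.14, -0.0, 2.223]
ft_force: [-0.2, -0.5, -0.8]
opening: 1.0
grip_force: 0.0
```

move_arm(plan=[[[0,0,0],[0,0,0.015],1],[[0,0,0],[0,0,0.027],1],[[0,0,0],[0,0,0.027],1],[[0,0,0],[0,0,0.027],0.7],[[0,0,0],[0,0,0.027],0.6]])

```text
t: 33.67
eef_pos: [441.4, 286.2, 23.3]
tcp_rot: [3.141, 0.0, 2.225]
ft_force: [0.3, 0.3, -0.4]
opening: 0.847
grip_force: 0.0
```

move_arm(plan=[[[0,0,0],[0,0,0],0.5],[[0,0,0],[0,0,0],0.4],[[0,0,0],[0,0,0],-1],[[0,0,0],[0,0,0],-1],[[0,0,0],[0,0,0],-1]])

```text
t: 34.3
eef_pos: [441.6, 286.4, 23.0]
tcp_rot: [3.14, 0.0, 2.224]
ft_force: [2.9, 2.3, 5.2]
opening: 0.712
grip_force: 30.0
```

```bash
python3 - <<'E'
from h import *
s=readout.state(); print(s["eef_pos"],s["opening"],s["grip_force"])
y=1.8; d=80*np.array([np.cos(y),np.sin(y)]); T=np.array([589,-168])-d; print(T)
plan([(s["eef_pos"][0],s["eef_pos"][1],250,s["tcp_rot"][2]),(560,50,250,2.0),(T[0],T[1],170,y)],240,40)
E
```

```text
[441.64692182 286.36637369  23.02892609] 0.7118706681425226 30.000671446323395
[ 607.17616758 -245.90781047]
turn [0.1, 0.0, 0.0] shift [-0.0001, 0.0003, -0.227]
turn [-0.0, -0.0, 6.4] shift [-0.1298, -0.0249, -0.0]
turn [-0.0, -0.0, 6.4] shift [-0.1318, -0.0102, -0.0]
turn [0.0, -0.0, 5.7] shift [-0.1444, -0.0401, 0.04]
turn [0.0, -0.0, 5.7] shift [-0.1476, -0.0255, 0.04]
```

move_arm(plan=[[[0,0,0],[0,0,-0.006],-1],[[0,0,0],[0,0,-0.03],-1],[[0,0,0],[0,0,-0.065],-1],[[0,0,0],[0,0,-0.1],-1],[[0,0,0],[0,0,-0.13],-1]])

```text
t: 34.92
eef_pos: [440.4, 285.7, 153.7]
tcp_rot: [-3.14, -0.0, 2.224]
ft_force: [0.3, 1.4, -3.4]
opening: 0.711
grip_force: 30.0
```

move_arm(plan=[[[0,0,0],[0,0,-0.03],-1],[[0,0,0],[0,0,-0.06],-1],[[0,0,0],[0,0,-0.085],-1],[[0,0,0],[0,0,-0.097],-1]])

```text
t: 35.42
eef_pos: [440.7, 285.9, 250.5]
tcp_rot: [-3.141, 0.0, 2.224]
ft_force: [0.2, 0.5, -2.6]
opening: 0.709
grip_force: 30.0
```

move_arm(plan=[[[0,0,1],[-0.02,-0.004,0],-1],[[0,0,2],[-0.045,-0.009,0],-1],[[0,0,3],[-0.073,-0.014,0],-1],[[0,0,4.5],[-0.102,-0.02,0],-1],[[0,0,6.4],[-0.13,-0.025,0],-1]])

```text
t: 36.05
eef_pos: [500.0, 166.6, 248.8]
tcp_rot: [-3.139, -0.001, 2.112]
ft_force: [-0.5, -0.4, -3.4]
opening: 0.715
grip_force: 30.0
```

move_arm(plan=[[[0,0,1.5],[-0.03,-0.002,0],-1],[[0,0,3],[-0.06,-0.004,0],-1],[[0,0,5],[-0.097,-0.008,0],-1],[[0,0,6.4],[-0.132,-0.01,0],-1]])

```text
t: 36.55
eef_pos: [559.6, 48.3, 248.8]
tcp_rot: [-3.14, -0.001, 2.0]
ft_force: [-0.7, 1.0, -2.8]
opening: 0.71
grip_force: 30.0
```

move_arm(plan=[[[0,0,1.5],[-0.036,-0.01,0.01],-1],[[0,0,3],[-0.072,-0.02,0.02],-1],[[0,0,4.5],[-0.108,-0.03,0.03],-1],[[0,0,5.7],[-0.1445,-0.04,0.04],-1]])

```text
t: 37.05
eef_pos: [583.2, -99.7, 208.4]
tcp_rot: [-3.14, -0.001, 1.901]
ft_force: [-0.1, 1.4, -2.6]
opening: 0.712
grip_force: 30.0
```

move_arm(plan=[[[0,0,1.5],[-0.036,-0.006,0.01],-1],[[0,0,3],[-0.075,-0.013,0.02],-1],[[0,0,4.5],[-0.115,-0.02,0.03],-1],[[0,0,5.7],[-0.14,-0.024,0.038],-1],[[0,0,5.7],[-0.1475,-0.0255,0.04],-1]])

```text
t: 37.67
eef_pos: [607.1, -247.1, 168.5]
tcp_rot: [-3.14, -0.001, 1.801]
ft_force: [-1.0, 0.1, -2.7]
opening: 0.712
grip_force: 30.0
```

move_arm(plan=[[[0,0,0],[0,0,0],-1],[[0,0,0],[0,0,0],-1],[[0,0,0],[0,0,0],-1]])

```text
t: 38.05
eef_pos: [607.7, -245.4, 170.3]
tcp_rot: [3.141, 0.0, 1.803]
ft_force: [0.2, 0.5, -2.3]
opening: 0.713
grip_force: 30.0
```

```bash
python3 - <<'E'
from h import *
w=eyes.read_camera("wrist"); s=readout.state(); print(s["t"],s["eef_pos"],s["tcp_rot"],s["opening"])
for r in eyes.cut_out(w,"stock_tin_mid"): 
    ys,xs=np.where(r["mask"]); print(round(r["score"],2),np.round(r["uv"],1),(xs.min(),xs.max(),ys.min(),ys.max()))
multi(w,(589,-168),81,[33,34,35])
im=w["img"].copy(); c=top_circle(w,proj(w,[589,-168,81])[0],81,34); drawc(im,w,c,81,34)
cv2.imwrite("pics/w11.png",cv2.resize(im[0:290,200:440],None,fx=2,fy=2)[:,:,::-1])
E
```

```text
38.1 [ 607.6837964  -245.59981632  170.21534816] [3.14119789e+00 4.06758736e-04 1.80312329e+00] 0.7116481609390368
0.93 [320.3 118.3] (np.int64(280), np.int64(356), np.int64(78), np.int64(158))
r 33 [  99.8  589.  -172.5  318.1  118.9]
r 34 [ 101.3  588.3 -173.3  317.1  119.6]
r 35 [  80.   587.5 -171.   316.9  116.8]
```

View pics/w11.png

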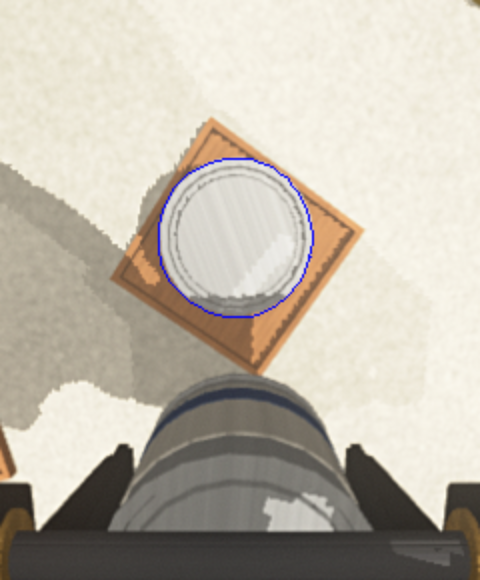

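The fit circle lies on the stock tin's lid at about (318,118), centred at about (589,-172). The tin is held straight.

```bash
python3 - <<'E'
from h import *
plan([(589,-172,137,1.8),(589,-172,107,1.8)])
E
```

```text
turn [0.0, 0.0, 0.2] shift [0.0761, -0.0012, 0.0331]
turn [0.0, -0.0, 0.0] shift [-0.0, -0.0, 0.03]
```

move_arm(plan=[[[0,0,0],[0.025,-0.0005,0.01],-1],[[0,0,0],[0.055,-0.001,0.024],-1],[[0,0,0],[0.076,-0.001,0.033],-1],[[0,0,0],[0.076,-0.001,0.033],-1],[[0,0,0],[0.076,-0.001,0.033],-1]])

```text
t: 38.78
eef_pos: [589.8, -173.1, 137.3]
tcp_rot: [3.141, 0.001, 1.802]
ft_force: [-0.6, 0.6, -2.2]
opening: 0.711
grip_force: 30.0
```

move_arm(plan=[[[0,0,0],[0,0,0.015],-1],[[0,0,0],[0,0,0.025],-1],[[0,0,0],[0,0,0.029],-1],[[0,0,0],[0,0,0.029],-1],[[0,0,0],[0,0,0.029],-1]])

```text
t: 39.4
eef_pos: [589.3, -172.7, 108.0]
tcp_rot: [3.141, 0.0, 1.802]
ft_force: [-0.6, 0.2, -2.8]
opening: 0.713
grip_force: 30.0
```

```bash
python3 - <<'E'
from h import *
s=readout.state(); print(s["eef_pos"],s["ft_force"],s["tcp_rot"]); go(589,-172,104,1.8)
E
```

```text
[ 589.34590307 -172.71128992  107.9750337 ] [-0.5524392   0.21963247 -2.77700351] [3.14123068e+00 3.54041104e-04 1.80211212e+00]
turn [0.  0.  0.1] shift [ 0.0008 -0.0002  0.004 ] yaw 1.802
```

move_arm(plan=[[[0,0,0],[0.0005,0,0.0015],-1],[[0,0,0],[0.0005,0,0.003],-1],[[0,0,0],[0.0005,0,0.0037],-1],[[0,0,0],[0.0005,0,0.0037],-1]])

```text
t: 39.9
eef_pos: [589.1, -172.1, 104.1]
tcp_rot: [3.142, 0.0, 1.802]
ft_force: [-0.8, 0.1, -2.7]
opening: 0.713
grip_force: 30.0
```

move_arm(plan=[[[0,0,0],[0,0,0.0005],-1],[[0,0,0],[0,0,0.001],-1],[[0,0,0],[0,0,0.001],-1]])

```text
t: 40.28
eef_pos: [589.1, -172.2, 104.1]
tcp_rot: [3.141, 0.001, 1.802]
ft_force: [-3.6, 0.8, 7.9]
opening: 0.712
grip_force: 30.0
```

Contact made. Opening to release, then rising.

move_arm(plan=[[[0,0,0],[0,0,0],0.5],[[0,0,0],[0,0,0],0.6],[[0,0,0],[0,0,0],0.8],[[0,0,0],[0,0,0],1],[[0,0,0],[0,0,0],1]])

```text
t: 40.9
eef_pos: [589.1, -172.1, 103.0]
tcp_rot: [-3.142, 0.0, 1.802]
ft_force: [-0.5, 0.4, 0.5]
opening: 0.991
grip_force: 0.0
```

move_arm(plan=[[[0,0,0],[0,0,-0.015],1],[[0,0,0],[0,0,-0.045],1],[[0,0,0],[0,0,-0.085],1],[[0,0,0],[0,0,-0.13],1],[[0,0,0],[0,0,-0.15],1]])

```text
t: 41.52
eef_pos: [589.5, -172.3, 257.0]
tcp_rot: [3.138, 0.003, 1.802]
ft_force: [-1.2, -0.9, -0.8]
opening: 1.0
grip_force: 0.0
```

move_arm(plan=[[[0,0,0],[-0.03,0,-0.03],1],[[0,0,0],[-0.03,0,-0.03],1],[[0,0,0],[-0.03,0,-0.03],1]])

```text
t: 41.9
eef_pos: [595.4, -200.9, 282.7]
tcp_rot: [-3.141, -0.001, 1.802]
ft_force: [-0.3, 0.3, -0.3]
opening: 1.001
grip_force: 0.0
```

```bash
python3 - <<'E'
from h import *
w=eyes.read_camera("wrist"); s=readout.state(); print(s["t"],s["eef_pos"])
multi(w,(589,-172),159,[33,34]); q=eyes.read_camera("scene")
cv2.imwrite("pics/end.png",np.vstack([cv2.resize(q["img"][110:360,100:460],(432,300)),cv2.resize(w["img"][60:300,180:480],(432,300))])[:,:,::-1])
E
```

```text
41.95 [ 595.37355674 -200.67840597  282.40710386]
r 33 [ 106.2  589.  -175.   319.4  167.4]
r 34 [  97.7  589.  -175.8  319.2  168.1]
```

View pics/end.png

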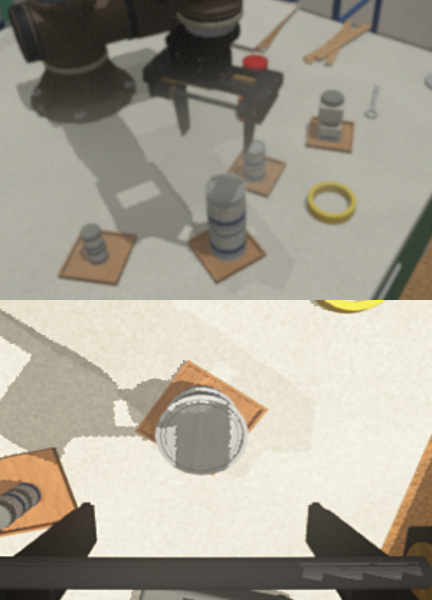

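All four stacks are standing. In the scene crop they are tin (226,215), jar (94,243), tinlet (256,160) and pot (330,115), with the tape, opener and decoys unmoved.

```bash
python3 -c "
from cell import env
print(env.job_done())"
```

```text
the job is handed in; nothing more can be done
None
```

I stacked all four containers upright on their matching stock pieces and handed the job in at about 42 s. Measured centring was about 1–3 mm for the tin, pot and tinlet; I checked the jar by eye only, and no verdict came back.

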